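# Sort out the mixed-up instrument trays

## Robot

A 6-joint arm with a two-finger parallel gripper is mounted at the origin on the work surface. World frame = base frame: x ahead of the robot, y to its left, z up, the work surface at z = 0. Lengths are in m, angles in rad, forces in N, time in s.
With the tool pointing down it reaches from about 0.4 to 0.925 m from the base axis. Payload 3.4 kg.
Tool frame: the origin (TCP) lies midway between the tips of the shut fingers; the grasp point (between the pads) lies 19 mm behind it; z points along the fingers, y is the line along which they close (so a half turn about z gives the same grasp; the last joint's range is limited). The gripper opens to 85 mm and grips with 20 to 120 N. Pads are 22 mm wide; open, the fingers measure 114 mm over their backs; the gripper's body (76 mm by 85 mm) begins 54 mm behind the grasp point. The pads swing forward as they close: fully open they stand 13 mm farther back than shut.
Start: joints at [-1.254, 0.307, 1.506, -0, 1.328, -0.073], TCP at [0.219, -0.532, 0.231] pointing down, gripper open.
Joint ranges: [-3.12, 3.12], [-1.05, 2.28], [0.14, 2.33], [-1.42, 4.57], [0.1, 2.73], [-2.68, 2.68]. Speed limits (rad/s): [2.57, 2.57, 3.14, 3.14, 3.14, 3.14].

## Interface

Orientations are given as a unit quaternion [w, x, y, z].
In Python, from cell import robot gives the robot as it stands.
- The arm moves only by the tool move_arm, never from a script. Its arguments are lists of equal length, an entry for each row: "turn": the turn, a rotation vector about the world's x, y, z in degrees, a list of three; "slide": the shift along the world's x, y, z in m, a list of three; "hand": the finger opening in m, from 0 to 0.0854. In form: {"turn": [[rx, ry, rz], ...], "slide": [[dx, dy, dz], ...], "hand": [hand, ...]}. A call has 1 to 5 rows; each row is the pose to reach, as a shift and turn from the pose commanded when the call began; what a row does not reach only later rows make up. A row lasts 1/10 s, in which the tool goes at most 50 mm and 8.59 degrees, less where a joint would pass 70% of its speed; a pose out of reach is approached as far as the arm can. A call with a gripper value outside its range is refused whole. The fingers move at their own pace and stop on an object; "squeeze" is the grip in N (left out, the last holds). Time passes only in rows, so rows that repeat a pose let the fingers close. It gives the time, the measured TCP pose, the force, the opening and the grip force at its end, in the units of the state.
- robot.get_obs(): the state, without advancing time (a new reading comes with each control period).
- robot.read_camera(name): name is "scene" or "top" or "wrist"; returns the picture (480x640x3 uint8, red, green, blue); there is no depth.
- robot.camera_model(name): a dict with "vfov" (degrees; the focal length in pixels is half the picture's height over the tangent of half this angle, whatever the lens; pixels are square), "cx", "cy" (the principal point, pixels), "rvec" (rotation vector, rad) and "tvec" (3), from world to camera coordinates, as OpenCV has them; the wrist camera has in their place "tool_from_camera" (4x4, takes a point from camera to tool coordinates, whose origin is the TCP and whose axes are the flange's). Camera axes: x right, y down, z forward; pixel columns grow to the right and rows downward; lengths in m; the calibration is good to about 2 mm. A picture is of the moment at which its call begins: read the wrist's pose just before it. camera_model takes no time and is no camera call.
- robot.close_job(): hands the job in; it is judged then, once.
The state is a dict: "clock": time; "joints": joint angles; "joint_velocities": joint speeds; "tau": joint torques, N m; "tool_pos": TCP position; "ee_rot": TCP orientation; "contact_force": force on the tool from outside, world axes, zero at the start; "moment": the same for the moment, N m; "width": finger opening in m; "grip_force": force on a finger pad.
Only numpy, scipy, OpenCV 4.12 (cv2) and the standard library are available. Lean on these libraries where they do the work, as an engineer would, in place of code of your own. Each camera call takes 0.05 s, during which the arm holds its last target. There are 200 camera calls.

## Task

The four loose instrument pieces have been put back in each other's trays. Move each one to the tray that holds its fixed twin and stand it upright in the middle of that tray's blue mat; the empty spare mat is there to park a piece on the way. Set the pieces down rather than dropping them, never let one tip over, and finish with all four standing in their own trays and the spare mat empty.

Things in the scene. Friction and masses are not known exactly. Their poses are not given: they have to be found in the camera images.
- ball_mid (a point): Loose ball-shaped trial head, black plastic: a 46 mm ball on a 34 mm round flat foot, 50 mm tall; widest (46 mm) 27 mm above its foot. The point is at its centre, half-way up (25 mm above its flat underside); z up along it. It starts upright on the mat of a wrong tray. It has a fixed twin in its own tray.
- block_mid (a point): Loose metal cutting block, 60 mm long (its x axis) by 32 mm wide (its y axis) by 48 mm tall, with two dark slots across its top; take it across the 32 mm. The point is at its centre, half-way up (24 mm above its flat underside); z up along it. It starts upright on the mat of a wrong tray. It has a fixed twin in its own tray.
- chuck_mid (a point): Loose drill chuck, dark steel: a round body 40 mm in diameter up to 42 mm high, tapering to a 24 mm nose; 60 mm tall. The point is at its centre, half-way up (30 mm above its flat underside); z up along it. It starts upright on the mat of a wrong tray. It has a fixed twin in its own tray.
- cup_mid (a point): Loose small open steel cup, straight sided, 52 mm outside diameter, 48 mm tall, 3 mm wall, mouth upward; take it across its outside. The point is at its centre, half-way up (24 mm above its flat underside); z up along it. It starts upright on the mat of a wrong tray. It has a fixed twin in its own tray.
- mat_ball (a point): Top centre of the round blue mat (76 mm across, top 6 mm above the bench) in the ball-shaped trial head's own tray: a fixed shallow metal tray, 190 x 100 mm, rim 8 mm high, with a twin ball-shaped trial head fixed in it. x runs along the tray to the twin's centre, 94 mm away (twin stands 3 mm below mat top); z up. At the start a wrong loose piece stands on the mat.
- mat_block (a point): Top centre of the round blue mat (76 mm across, top 6 mm above the bench) in the cutting block's own tray: a fixed shallow metal tray, 190 x 100 mm, rim 8 mm high, with a twin cutting block fixed in it. x runs along the tray to the twin's centre, 94 mm away (twin stands 3 mm below mat top); z up. At the start a wrong loose piece stands on the mat.
- mat_chuck (a point): Top centre of the round blue mat (76 mm across, top 6 mm above the bench) in the drill chuck's own tray: a fixed shallow metal tray, 190 x 100 mm, rim 8 mm high, with a twin drill chuck fixed in it. x runs along the tray to the twin's centre, 94 mm away (twin stands 3 mm below mat top); z up. At the start a wrong loose piece stands on the mat.
- mat_cup (a point): Top centre of the round blue mat (76 mm across, top 6 mm above the bench) in the open cup's own tray: a fixed shallow metal tray, 190 x 100 mm, rim 8 mm high, with a twin open cup fixed in it. x runs along the tray to the twin's centre, 94 mm away (twin stands 3 mm below mat top); z up. At the start a wrong loose piece stands on the mat.
- mat_spare (a point): Centre of the top face of the round blue mat (76 mm across, top 6 mm above the bench) in the small square spare tray (100 x 100 mm, 8 mm rim, fixed to the bench) that has no twin in it; empty at the start. x along one side of the tray, z up.
There are look-alikes about, which are no part of the job. Leave any green or orange look-alike of the part that bears cup_mid alone.

How it is judged:
At the end, for the whole second after the job is handed in: Each of the four loose pieces stands on the blue mat of the tray that holds its twin: its centre within 15 mm (horizontally) of the mat's centre, half its height above the mat within 4 mm, tilted less than 0.1 rad, and at rest; so the spare mat is empty (horizontal distance between ball_mid and mat_ball below 0.015 m and z of ball_mid in the frame of mat_ball between 0.021 and 0.029 m and angle between each of ball_mid, block_mid, chuck_mid, cup_mid's own z axis and vertical below 0.1 rad and linear speed of each of ball, block, chuck, cup below 0.02 m/s and angular speed of each of ball, block, chuck, cup below 0.2 rad/s and horizontal distance between block_mid and mat_block below 0.015 m and z of block_mid in the frame of mat_block between 0.02 and 0.028 m and horizontal distance between chuck_mid and mat_chuck below 0.015 m and z of chuck_mid in the frame of mat_chuck between 0.026 and 0.034 m and horizontal distance between cup_mid and mat_cup below 0.015 m and z of cup_mid in the frame of mat_cup between 0.02 and 0.028 m); the robot touches nothing.
It fails at once if a loose piece is tipped over (leans by more than 0.8 rad) (angle between any of ball_mid, block_mid, chuck_mid, cup_mid's own z axis and vertical above 0.8 rad).
It fails at once if a loose piece is dropped from a height (falls out of the fingers' touch faster than 0.9 m/s, about a 40 mm fall) ((contact force between ball and the fingers below 0.01 N and linear speed of ball above 0.9 m/s) or (contact force between block and the fingers below 0.01 N and linear speed of block above 0.9 m/s) or (contact force between chuck and the fingers below 0.01 N and linear speed of chuck above 0.9 m/s) or (contact force between cup and the fingers below 0.01 N and linear speed of cup above 0.9 m/s)).
It also fails if it takes over 144 s, if anything falls off the work surface, if the arm or the gripper's body presses on something with over 40 N, if the wrist force passes 120 N, or if a joint passes its speed limit or range.

## Working session

There is one attempt and no reset: what is moved stays moved. The work goes in short steps, Python scripts to look and compute and a tool call to move; the robot and the scene stay as the last step left them, time stands still between calls to the robot, and variables do not carry over. Pictures are saved under pics/ and viewed, at most 14 in all, crops included, and the job is handed in when it is done.

Besides the shell and the picture viewer there is one more tool, called after "Request:" as a command line: name --argument value ..., lists and objects as JSON in quotes. move_arm: Moves the arm, as the interface text tells. Its arguments: {"type":"object","properties":{"turn":{"type":"array"},"slide":{"type":"array"},"hand":{"type":"array"},"squeeze":{"type":"number"}},"required":["turn","slide","hand"]}

```bash
ls; mkdir -p pics; cat > h.py <<'E'
import numpy as np, cv2
from cell import robot
from scipy.spatial.transform import Rotation as R
def snap(name,fn):
    im=robot.read_camera(name); cv2.imwrite('pics/'+fn,im[:,:,::-1]); return im
def ray(name,uv):
    m=robot.camera_model(name); f=240/np.tan(np.radians(m['vfov'])/2)
    d=np.array([(uv[0]-m['cx'])/f,(uv[1]-m['cy'])/f,1.])
    Rw=R.from_rotvec(np.ravel(m['rvec'])).as_matrix(); t=np.ravel(m['tvec'])
    return -Rw.T@t, Rw.T@d
def at(name,uv,z):
    o,d=ray(name,uv); return o+d*(z-o[2])/d[2]
def proj(name,p):
    m=robot.camera_model(name); f=240/np.tan(np.radians(m['vfov'])/2)
    c=R.from_rotvec(np.ravel(m['rvec'])).as_matrix()@np.array(p)+np.ravel(m['tvec'])
    return np.array([m['cx']+f*c[0]/c[2],m['cy']+f*c[1]/c[2]])
E
python3 - <<'E'
from h import *
snap('top','top0.png');snap('scene','scene0.png')
print(robot.camera_model('top'),robot.camera_model('scene'));print(robot.get_obs())
E
```

```text
pics
{'vfov': 46.1969201180975, 'cx': 319.2447466517874, 'cy': 240.75642104607365, 'rvec': array([ 2.14364004, -2.10844356,  0.16750775]), 'tvec': array([-2.43787595e-04,  5.80554972e-01,  1.14685319e+00])} {'vfov': 43.36095955221406, 'cx': 320.036368672265, 'cy': 247.83823608851907, 'rvec': array([ 2.13094172,  1.48872498, -0.49057699]), 'tvec': array([-0.19962596, -0.43433259,  1.50345787])}
{'clock': 0.1, 'joints': array([-1.25349293e+00,  3.07485126e-01,  1.50754965e+00,  1.35315377e-06,
        1.32840890e+00, -7.35178490e-02]), 'joint_velocities': array([-0.00024287, -0.00023941, -0.00343631,  0.00055456,  0.00052805,
        0.00016243]), 'tau': array([-3.18049842e-04, -4.58533359e+01, -2.52607280e+01, -6.30671298e-05,
        5.52584999e-03, -1.64927349e-05]), 'tool_pos': array([ 0.21881506, -0.53105237,  0.23047804]), 'ee_rot': array([-9.18725366e-04,  9.80967633e-01,  1.94169116e-01, -1.11882366e-04]), 'contact_force': array([-0.14970574,  0.39262671, -0.02972957]), 'moment': array([ 0.02007088,  0.00431557, -0.00709265]), 'grip_force': 0.0, 'width': 0.08570780677524337}
```

View pics/top0.png

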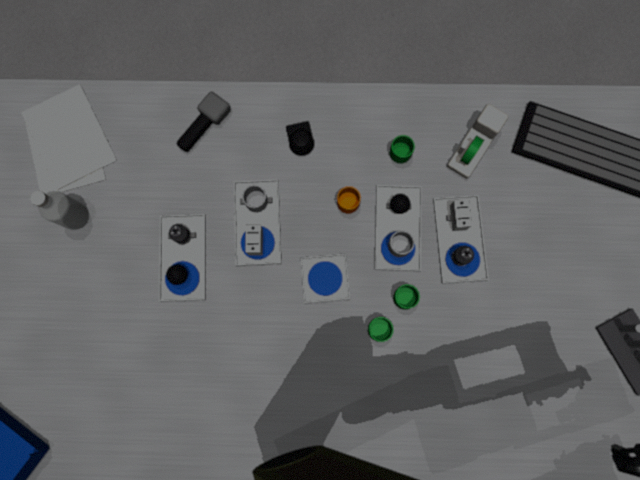

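View pics/scene0.png

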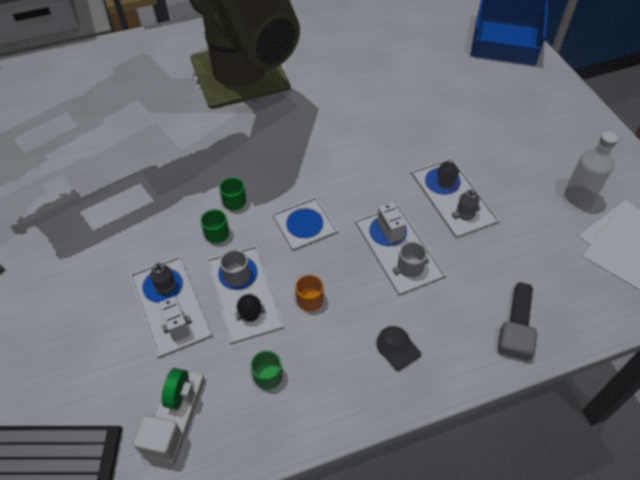

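Top view, left to right:

| Tray | Twin (pixel) | Loose piece on mat (pixel) |
|---|---|---|
| A, chuck | (180,233) | ball (182,275) |
| B, cup | (255,198) | block (254,240) |
| C, ball | (400,203) | cup (400,243) |
| D, block | (462,213) | chuck (463,256) |

The spare mat is at (325,278).

Possible mix-ups:
- **Cup:** green cups at (402,149), (406,297) and (380,328), the orange cup at (348,200), and the fixed steel twin at (255,198). The loose cup is the steel one on blue at (400,243).
- **Ball:** the dark object at (300,138) and the fixed twin at (400,203).
- **Chuck and block:** only their fixed twins.

Next I'll measure the mats and take one close crop.

```bash
cat > mats.py <<'E'
from h import *
from scipy.optimize import least_squares
def mats(cam,im,gs):
    hsv=cv2.cvtColor(im,cv2.COLOR_RGB2HSV); out={}
    mask=cv2.inRange(hsv,(100,150,60),(125,255,255))
    for k,g in gs.items():
        uv=proj(cam,[*g,.006]); m=np.zeros_like(mask); cv2.circle(m,tuple(int(round(v)) for v in uv),26,255,-1)
        cs,_=cv2.findContours(mask&m,cv2.RETR_LIST,cv2.CHAIN_APPROX_NONE)
        P=np.array([at(cam,p,.006)[:2] for c in cs if len(c)>15 for p in c[:,0]])
        r=least_squares(lambda c:np.hypot(*(P-c).T)-.0375,g,loss='cauchy',f_scale=.001)
        e=abs(np.hypot(*(P-r.x).T)-.0375); out[k]=(r.x,(e<.002).sum(),len(e))
    return out
E
python3 - <<'E'
from mats import *
im=cv2.imread('pics/top0.png')[:,:,::-1].copy(); sc=cv2.imread('pics/scene0.png')[:,:,::-1].copy()
px={'chuck':(182,278),'cup':(257,242),'ball':(398,248),'block':(463,259),'spare':(325,278)}
g={k:at('top',v,.006)[:2] for k,v in px.items()}
for c,i in (('top',im),('scene',sc)):
    for k,v in mats(c,i,g).items(): print(c,k,v[0].round(4),v[1:])
# pieces: approx
for k,uv,z in (('ball',(178,273),.033),('block',(253,239),.054),('cup',(401,242),.054),('chuck',(463,255),.066)): print(k,at('top',uv,z).round(4))
for k,uv,z in (('chuckT',(180,233),.04),('cupT',(255,199),.03),('ballT',(400,203),.03),('blockT',(462,213),.03)): print(k,at('top',uv,z).round(4))
crop=im[170:310,150:500]; cv2.imwrite('pics/crop0.png',cv2.resize(crop,None,fx=2.28,fy=2.28,interpolation=cv2.INTER_CUBIC)[:,:,::-1])
E
```

```text
top chuck [0.4991 0.3104] (np.int64(44), 127)
top cup [0.5857 0.1465] (np.int64(53), 136)
top ball [ 0.5765 -0.1648] (np.int64(43), 107)
top block [ 0.55   -0.3039] (np.int64(45), 154)
top spare [ 0.5061 -0.0058] (np.int64(42), 92)
scene chuck [0.4948 0.3079] (np.int64(39), 104)
scene cup [0.581 0.15 ] (np.int64(35), 59)
scene ball [ 0.5694 -0.1628] (np.int64(51), 122)
scene block [ 0.5467 -0.3046] (np.int64(39), 129)
scene spare [ 0.5071 -0.0027] (np.int64(39), 89)
ball [0.5086 0.3109 0.033 ]
block [0.5813 0.15   0.054 ]
cup [ 0.5798 -0.1636  0.054 ]
chuck [ 0.5522 -0.2906  0.066 ]
chuckT [0.5945 0.3099 0.04  ]
cupT [0.6746 0.1522 0.03  ]
ballT [ 0.6702 -0.1652  0.03  ]
blockT [ 0.6499 -0.2995  0.03  ]
```

View pics/crop0.png

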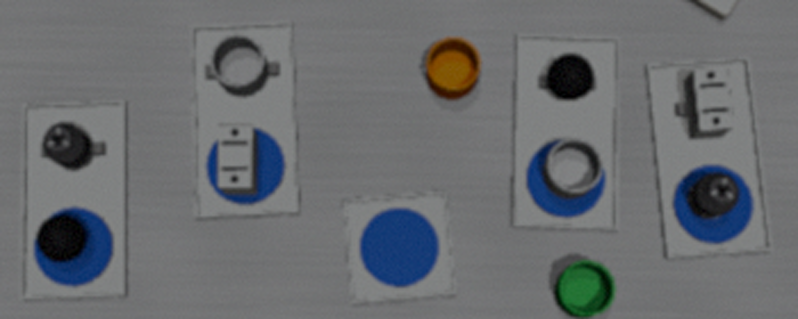

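```bash
cat > mats.py <<'E'
from h import *
def mats(cam,im,gs,rad=26,pj=None,un=None,w=.06):
    """grid search of the mat circle: best inlier count of blue contour points, no blue outside"""
    pj=pj or (lambda p:proj(cam,p)); un=un or (lambda p:at(cam,p,.006)[:2])
    mask=cv2.inRange(cv2.cvtColor(im,cv2.COLOR_RGB2HSV),(100,150,60),(125,255,255)); out={}
    for k,g in gs.items():
        uv=pj([*g,.006]); m=np.zeros_like(mask); cv2.circle(m,tuple(int(round(v)) for v in uv),rad,255,-1)
        cs,_=cv2.findContours(mask&m,cv2.RETR_LIST,cv2.CHAIN_APPROX_NONE)
        P=np.array([un(p) for c in cs if len(c)>15 for p in c[:,0]])
        s=np.arange(-.02,.0201,.0005); X,Y=np.meshgrid(g[0]+s,g[1]+s)
        d=np.hypot(P[:,0,None,None]-X,P[:,1,None,None]-Y)-.0372
        sc=np.exp(-(d/.0012)**2).sum(0)-(d>.0025).sum(0)
        b=sc>sc.max()-1.5; out[k]=(np.array([X[b].mean(),Y[b].mean()]),round(float(sc.max()),1),len(P))
    return out
E
python3 - <<'E'
from mats import *
im=cv2.imread('pics/top0.png')[:,:,::-1].copy(); sc=cv2.imread('pics/scene0.png')[:,:,::-1].copy()
px={'chuck':(182,278),'cup':(257,242),'ball':(398,248),'block':(463,259),'spare':(325,278)}
g={k:at('top',v,.006)[:2] for k,v in px.items()}
for c,i in (('top',im),('scene',sc)):
    for k,v in mats(c,i,g).items(): print(c,k,v[0].round(4),v[1:])
m=robot.camera_model('wrist');print(m)
E
```

```text
top chuck [0.5013 0.3101] (32.9, 127)
top cup [0.585  0.1462] (36.2, 136)
top ball [ 0.5756 -0.1646] (30.5, 107)
top block [ 0.5535 -0.3031] (33.8, 154)
top spare [ 0.5054 -0.0038] (33.3, 92)
scene chuck [0.4963 0.3092] (24.8, 104)
scene cup [0.581  0.1496] (25.3, 59)
scene ball [ 0.5707 -0.1636] (32.7, 122)
scene block [ 0.5499 -0.3027] (26.6, 129)
scene spare [ 0.5027 -0.0032] (30.1, 89)
{'vfov': 69.80441572630401, 'cx': 318.9334769230073, 'cy': 235.54276745208367, 'tool_from_camera': array([[-4.68962668e-04, -9.54601675e-01, -2.97884913e-01,
         7.68692727e-02],
       [ 9.99999867e-01, -5.11186437e-04,  6.38394974e-05,
        -9.41453580e-04],
       [-2.13216019e-04, -2.97884844e-01,  9.54601788e-01,
        -1.42151912e-01],
       [ 0.00000000e+00,  0.00000000e+00,  0.00000000e+00,
         1.00000000e+00]])}
```

Request:
move_arm --turn '[[0,0,-5],[0,0,-10],[0,0,-15],[0,0,-20],[0,0,-22.4]]' --slide '[[0.03,0.02,0],[0.065,0.045,0],[0.1,0.07,0],[0.135,0.095,0],[0.17,0.12,-0.005]]' --hand '[0.085,0.085,0.085,0.085,0.085]'

```text
clock: 0.6
tool_pos: [0.3903, -0.4108, 0.2265]
ee_rot: [0.0, 1.0, -0.002, 0.0]
contact_force: [0.6, -1.0, -0.6]
width: 0.085
grip_force: 0.0
```

Request:
move_arm --turn '[[0,0,0],[0,0,0],[0,0,0],[0,0,0],[0,0,0]]' --slide '[[0.035,0.025,-0.015],[0.07,0.05,-0.03],[0.105,0.075,-0.05],[0.14,0.1,-0.065],[0.163,0.111,-0.075]]' --hand '[0.085,0.085,0.085,0.085,0.085]'

```text
clock: 1.1
tool_pos: [0.5533, -0.2975, 0.1493]
ee_rot: [-0.001, 1.0, 0.001, -0.001]
contact_force: [-1.2, 0.1, -0.1]
width: 0.0851
grip_force: 0.0
```

```bash
cat >> h.py <<'E'
def wcam():
    o=robot.get_obs(); m=robot.camera_model('wrist'); f=240/np.tan(np.radians(m['vfov'])/2)
    q=o['ee_rot']; T=np.eye(4); T[:3,:3]=R.from_quat([q[1],q[2],q[3],q[0]]).as_matrix(); T[:3,3]=o['tool_pos']
    W=T@m['tool_from_camera']
    def un(uv,z):
        d=W[:3,:3]@np.array([(uv[0]-m['cx'])/f,(uv[1]-m['cy'])/f,1.]); return W[:3,3]+d*(z-W[2,3])/d[2]
    def pj(p):
        c=np.linalg.inv(W)@np.append(p,1); return np.array([m['cx']+f*c[0]/c[2],m['cy']+f*c[1]/c[2]])
    return pj,un,o
def wsnap(fn):
    pj,un,o=wcam(); im=snap('wrist',fn)
    for x in np.arange(-.2,.21,.05):      # 50 mm grid ticks on mat plane for reading
        pass
    return im,pj,un,o
E
python3 - <<'E'
from mats import *
im,pj,un,o=wsnap('w1.png')
print(o['tool_pos'],o['ee_rot'].round(4), pj([.5517,-.3029,.006]),pj([.5517,-.3029,.066]),pj([.5917,-.3029,.006]))
print(mats(None,im,{'block':np.array([.5517,-.3029])},rad=150,pj=pj,un=lambda p:un(p,.006)[:2]))
E
```

```text
[ 0.55328604 -0.29750059  0.14934032] [-1.2e-03  1.0e+00  1.0e-03 -9.0e-04] [326.94145851 223.02185166] [328.66312629 245.94765287] [327.35324834 176.22022773]
{'block': (array([ 0.5517 , -0.30215]), 73.5, 557)}
```

View pics/w1.png

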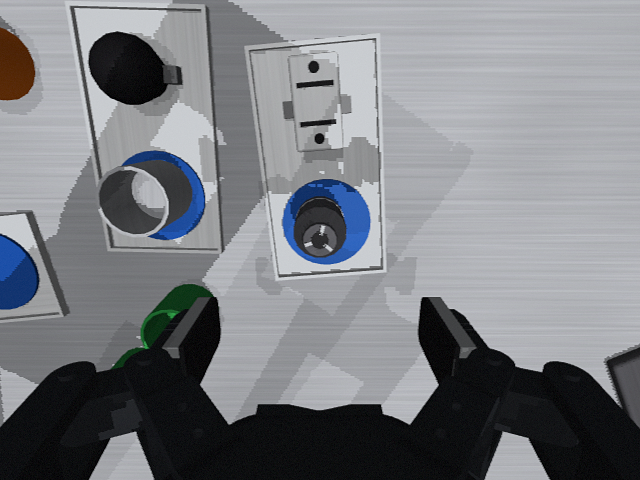

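Wrist view: the block twin is at (316,103) in the tray and the loose chuck stands on the blue mat, nose top at about (320,238), a little off centre. The loose steel cup's rim centre is at about (134,201). The grey cup is clearly distinct from the green and orange ones.

```bash
python3 - <<'E'
from mats import *
pj,un,o=wcam()
print('chuck',un((320,239),.066),'cup',un((134,201),.054),'blocktwin',un((316,100),.051))
im=cv2.imread('pics/w1.png')[:,:,::-1].copy()
g={'ball':np.array([.573,-.164])}
print(mats(None,im,g,rad=90,pj=pj,un=lambda p:un(p,.006)[:2]))
# tray edges
for a,b in (((247,48),(276,276)),((380,36),(384,270)),((68,5),(108,250))):
    A,B=un(a,.008),un(b,.008); print(A.round(4),B.round(4),np.degrees(np.arctan2((A-B)[1],(A-B)[0])))
A,B=un((302,72),.051),un((308,150),.051);print(A,B,np.degrees(np.arctan2((A-B)[1],(A-B)[0])))
E
```

```text
chuck [ 0.56024021 -0.29564501  0.066     ] cup [ 0.58377926 -0.16559655  0.054     ] blocktwin [ 0.65011869 -0.29272855  0.051     ]
{'ball': (array([ 0.578, -0.161]), 169.7, 315)}
[ 0.6888 -0.2415  0.008 ] [ 0.5067 -0.2565  0.008 ] 4.711900550854912
[ 0.6968 -0.3388  0.008 ] [ 0.5129 -0.3525  0.008 ] 4.267659007601042
[ 0.716  -0.1156  0.008 ] [ 0.5307 -0.1107  0.008 ] -1.5035947385762907
[ 0.66666776 -0.28384755  0.051     ] [ 0.61857869 -0.28732093  0.051     ] 4.131187032983789
```

Request:
move_arm --turn '[[0,0,0],[0,0,0],[0,0,0],[0,0,0],[0,0,0]]' --slide '[[0.007,0.001,-0.03],[0.007,0.001,-0.07],[0.007,0.001,-0.11],[0.007,0.001,-0.13],[0.007,0.001,-0.136]]' --hand '[0.085,0.085,0.085,0.085,0.085]'

```text
clock: 1.65
tool_pos: [0.5565, -0.2983, 0.0119]
ee_rot: [-0.002, 1.0, -0.0, -0.003]
contact_force: [-0.6, -0.0, 0.4]
width: 0.0849
grip_force: 0.0
```

Request:
move_arm --turn '[[0,0,0],[0,0,0],[0,0,0],[0,0,0],[0,0,0]]' --slide '[[0,0,0],[0,0,0],[0,0,0],[0,0,0],[0,0,0]]' --hand '[0.07,0.055,0.045,0.03,0.03]' --squeeze 50

```text
clock: 2.15
tool_pos: [0.5601, -0.3, 0.0173]
ee_rot: [0.001, 1.0, -0.0, 0.001]
contact_force: [-0.7, 1.6, 6.1]
width: 0.0386
grip_force: 51.7
```

Request:
move_arm --turn '[[0,0,0],[0,0,0],[0,0,0],[0,0,0],[0,0,0]]' --slide '[[0,0,0.015],[0,0,0.05],[0,0.005,0.085],[-0.006,0.03,0.1],[-0.014,0.07,0.1]]' --hand '[0.03,0.03,0.03,0.03,0.03]'

```text
clock: 2.65
tool_pos: [0.5479, -0.2325, 0.1186]
ee_rot: [0.003, 1.0, -0.001, 0.004]
contact_force: [0.5, 0.7, -5.0]
width: 0.0385
grip_force: 51.5
```

Request:
move_arm --turn '[[0,0,0],[0,0,0],[0,0,0],[0,0,0],[0,0,0]]' --slide '[[-0.008,0.045,0],[-0.016,0.09,0],[-0.025,0.135,0],[-0.035,0.18,0],[-0.042,0.215,0]]' --hand '[0.03,0.03,0.03,0.03,0.03]'

```text
clock: 3.15
tool_pos: [0.5009, -0.0124, 0.1151]
ee_rot: [-0.0, 1.0, 0.0, -0.001]
contact_force: [1.0, 0.6, -4.3]
width: 0.038
grip_force: 51.6
```

```bash
python3 - <<'E'
from mats import *
im,pj,un,o=wsnap('w2.png')
print(o['tool_pos'],o['contact_force'])
g={'spare':np.array([.504,-.0035]),'cup':np.array([.583,.148]),'ball':np.array([.575,-.162])}
print(mats(None,im,g,rad=120,pj=pj,un=lambda p:un(p,.006)[:2]))
E
```

```text
[ 0.50091739 -0.01235459  0.11510596] [ 0.98017961  0.56797387 -4.31757125]
{'spare': (array([ 0.5055, -0.002 ]), 221.8, 272), 'cup': (array([0.582, 0.147]), 196.7, 358), 'ball': (array([ 0.574, -0.16 ]), 215.0, 380)}
```

View pics/w2.png

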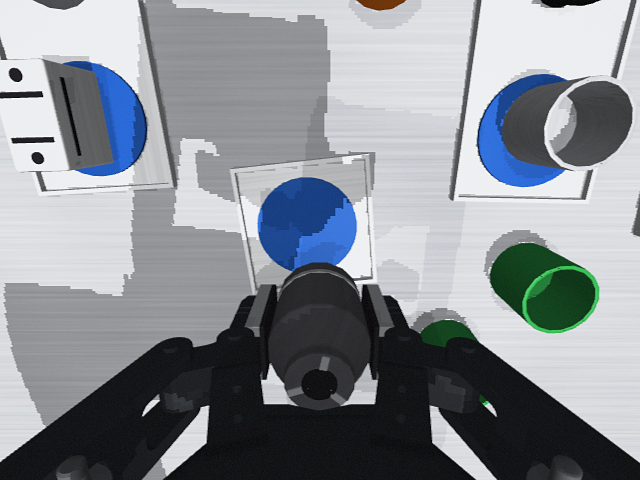

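The chuck is held upright at (318,340), with the spare mat just ahead at (307,222). I'm setting it down there.

Request:
move_arm --turn '[[0,0,0],[0,0,0],[0,0,0],[0,0,0],[0,0,0]]' --slide '[[0.002,0.012,-0.02],[0.002,0.012,-0.055],[0.002,0.012,-0.085],[0.002,0.012,-0.096],[0.002,0.012,-0.099]]' --hand '[0.03,0.03,0.03,0.03,0.03]'

```text
clock: 3.7
tool_pos: [0.5026, -0.0025, 0.0167]
ee_rot: [-0.0, 1.0, -0.0, -0.003]
contact_force: [-10.3, 1.3, 34.5]
width: 0.0381
grip_force: 56.8
```

Request:
move_arm --turn '[[0,0,0],[0,0,0],[0,0,0],[0,0,0],[0,0,0]]' --slide '[[0,0,-0.001],[0,0,-0.001],[0,0,-0.001],[0,0,-0.001],[0,0,-0.001]]' --hand '[0.03,0.03,0.045,0.06,0.085]'

```text
clock: 4.2
tool_pos: [0.5062, -0.003, 0.016]
ee_rot: [0.0, 1.0, -0.0, 0.001]
contact_force: [-0.8, -0.4, -1.0]
width: 0.072
grip_force: 0.0
```

Request:
move_arm --turn '[[0,0,0],[0,0,0],[0,0,0],[0,0,0],[0,0,0]]' --slide '[[0,0,0.03],[0,0,0.075],[0,0,0.12],[0.02,0.035,0.135],[0.04,0.075,0.135]]' --hand '[0.085,0.085,0.085,0.085,0.085]'

```text
clock: 4.7
tool_pos: [0.5484, 0.0719, 0.1545]
ee_rot: [0.0, 1.0, -0.002, 0.004]
contact_force: [1.4, -0.5, 0.2]
width: 0.0849
grip_force: 0.0
```

Request:
move_arm --turn '[[0,0,0],[0,0,0],[0,0,0],[0,0,0],[0,0,0]]' --slide '[[0.02,0.035,0],[0.037,0.065,0],[0.037,0.077,0],[0.037,0.077,0],[0.037,0.077,0]]' --hand '[0.085,0.085,0.085,0.085,0.085]'

```text
clock: 5.2
tool_pos: [0.5809, 0.1486, 0.1499]
ee_rot: [0.001, 1.0, 0.0, -0.001]
contact_force: [0.1, -0.9, 1.4]
width: 0.0848
grip_force: 0.0
```

```bash
python3 - <<'E'
from mats import *
im,pj,un,o=wsnap('w3.png')
print(o['tool_pos'],o['contact_force'])
g={'cup':np.array([.583,.148]),'chuck':np.array([.499,.310])}
print(mats(None,im,g,rad=150,pj=pj,un=lambda p:un(p,.006)[:2]))
# block top corners: bright low-sat region near piece
E
```

```text
[0.58093794 0.14855879 0.14988935] [ 0.13139354 -0.89659979  1.39695863]
{'cup': (array([0.5825, 0.148 ]), 118.7, 445), 'chuck': (array([0.5015, 0.3095]), 120.6, 258)}
```

View pics/w3.png

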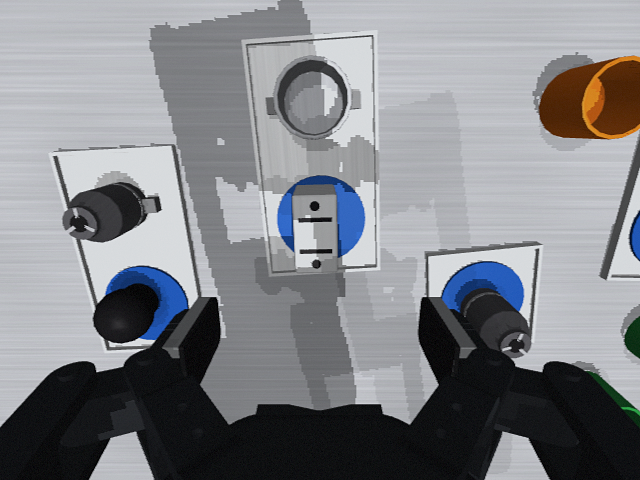

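The block's top-face corners are at about (294,195), (337,195), (339,271) and (297,272). The chuck stands upright on the spare mat, and the ball is on the mat at left (125,315).

```bash
python3 - <<'E'
from mats import *
pj,un,o=wcam()
C=np.array([un(p,.054) for p in ((294,195),(337,195),(339,271),(297,272))]);print(C.round(4),C.mean(0))
print([np.linalg.norm(C[i]-C[i-1]).round(4) for i in range(4)])
for a,b in ((0,3),(1,2)): d=C[a]-C[b];print(np.degrees(np.arctan2(d[1],d[0])))
A,B=un((244,45),.008),un((272,272),.008);print(np.degrees(np.arctan2((A-B)[1],(A-B)[0])))
A,B=un((376,35),.008),un((380,265),.008);print(np.degrees(np.arctan2((A-B)[1],(A-B)[0])))
E
```

```text
[[0.6127 0.1666 0.054 ]
 [0.6127 0.1365 0.054 ]
 [0.5551 0.1342 0.054 ]
 [0.5543 0.1657 0.054 ]] [0.58369467 0.15072231 0.054     ]
[np.float64(0.0584), np.float64(0.0301), np.float64(0.0576), np.float64(0.0315)]
0.91029354716364
2.335311185546956
4.116487817256726
3.9073474240529844
```

Request:
move_arm --turn '[[0,0,1.5],[0,0,1.5],[0,0,1.5],[0,0,1.5],[0,0,1.5]]' --slide '[[0.002,0.002,-0.03],[0.002,0.002,-0.07],[0.002,0.002,-0.11],[0.002,0.002,-0.13],[0.002,0.002,-0.135]]' --hand '[0.085,0.085,0.085,0.085,0.085]'

```text
clock: 5.75
tool_pos: [0.5811, 0.1492, 0.0126]
ee_rot: [0.001, 1.0, 0.012, -0.003]
contact_force: [-0.8, -0.4, -0.1]
width: 0.085
grip_force: 0.0
```

Request:
move_arm --turn '[[0,0,0],[0,0,0],[0,0,0],[0,0,0],[0,0,0]]' --slide '[[0,0,0],[0,0,0],[0,0,0],[0,0,0],[0,0,0]]' --hand '[0.065,0.05,0.04,0.022,0.022]' --squeeze 50

```text
clock: 6.25
tool_pos: [0.5853, 0.1514, 0.017]
ee_rot: [-0.0, 1.0, 0.013, 0.002]
contact_force: [-0.8, -1.0, 6.0]
width: 0.0314
grip_force: 51.2
```

Request:
move_arm --turn '[[0,0,0],[0,0,0],[0,0,0],[0,0,0],[0,0,0]]' --slide '[[0,0,0],[0,0,0.02],[0,0,0.055],[0,0,0.09],[0,-0.01,0.1]]' --hand '[0.022,0.022,0.022,0.022,0.022]'

```text
clock: 6.75
tool_pos: [0.5862, 0.1426, 0.1188]
ee_rot: [-0.001, 1.0, 0.014, 0.003]
contact_force: [1.2, 0.3, -3.4]
width: 0.0318
grip_force: 50.7
```

Request:
move_arm --turn '[[0,0,0],[0,0,0],[0,0,0],[0,0,0],[0,0,0]]' --slide '[[-0.002,-0.035,0],[-0.005,-0.08,0],[-0.009,-0.125,0],[-0.012,-0.17,0],[-0.015,-0.215,0]]' --hand '[0.022,0.022,0.022,0.022,0.022]'

```text
clock: 7.25
tool_pos: [0.5672, -0.0756, 0.1138]
ee_rot: [-0.0, 1.0, 0.013, -0.001]
contact_force: [1.6, -0.7, -4.1]
width: 0.0312
grip_force: 50.7
```

Request:
move_arm --turn '[[0,0,0],[0,0,0],[0,0,0],[0,0,0],[0,0,0]]' --slide '[[-0.003,-0.045,0],[-0.006,-0.09,0],[-0.01,-0.135,0],[-0.014,-0.18,0],[-0.017,-0.215,0]]' --hand '[0.022,0.022,0.022,0.022,0.022]'

```text
clock: 7.75
tool_pos: [0.5501, -0.2915, 0.1136]
ee_rot: [-0.0, 1.0, 0.012, -0.001]
contact_force: [0.5, 0.6, -3.5]
width: 0.0319
grip_force: 50.8
```

Request:
move_arm --turn '[[0,0,0],[0,0,0],[0,0,0],[0,0,0],[0,0,0]]' --slide '[[0,-0.01,0],[0,-0.013,0],[0,-0.013,0],[0,-0.013,0],[0,-0.013,0]]' --hand '[0.022,0.022,0.022,0.022,0.022]'

```text
clock: 8.25
tool_pos: [0.5519, -0.2999, 0.1151]
ee_rot: [-0.0, 1.0, 0.014, -0.0]
contact_force: [0.1, 0.9, -4.4]
width: 0.0313
grip_force: 50.8
```

```bash
python3 - <<'E'
from mats import *
im,pj,un,o=wsnap('w4.png')
print(o['tool_pos'],o['contact_force'])
g={'block':np.array([.552,-.302]),'ball':np.array([.575,-.161])}
print(mats(None,im,g,rad=110,pj=pj,un=lambda p:un(p,.006)[:2]))
E
```

```text
[ 0.55193635 -0.2999319   0.11510079] [ 0.06904091  0.86134895 -4.43841946]
{'block': (array([ 0.552, -0.302]), 181.8, 293), 'ball': (array([ 0.5745, -0.162 ]), 192.5, 357)}
```

View pics/w4.png

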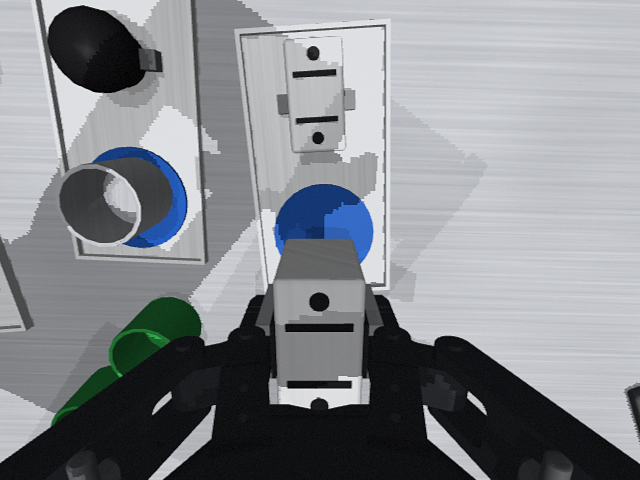

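Mat measured at (0.552, -0.302), which matches the commanded position. The block is held upright, so I'm lowering it.

Request:
move_arm --turn '[[0,0,0],[0,0,0],[0,0,0],[0,0,0],[0,0,0]]' --slide '[[0,0,-0.02],[0,0,-0.055],[0,0,-0.085],[0,0,-0.095],[0,0,-0.098]]' --hand '[0.022,0.022,0.022,0.022,0.022]'

```text
clock: 8.8
tool_pos: [0.5514, -0.3004, 0.0169]
ee_rot: [-0.001, 1.0, 0.014, -0.001]
contact_force: [-3.7, 2.6, 7.7]
width: 0.0313
grip_force: 52.6
```

Request:
move_arm --turn '[[0,0,0],[0,0,0],[0,0,0],[0,0,0],[0,0,0]]' --slide '[[0,0,0],[0,0,0],[0,0,0],[0,0,0],[0,0,0]]' --hand '[0.022,0.022,0.04,0.055,0.085]'

```text
clock: 9.3
tool_pos: [0.5528, -0.3022, 0.0184]
ee_rot: [0.001, 1.0, 0.013, 0.001]
contact_force: [0.0, 0.1, 0.0]
width: 0.0675
grip_force: 0.0
```

Request:
move_arm --turn '[[0,0,0],[0,0,0],[0,0,0],[0,0,0],[0,0,0]]' --slide '[[0,0,0],[0,0,0.03],[0,0,0.075],[0,0,0.12],[0,0,0.133]]' --hand '[0.085,0.085,0.085,0.085,0.085]'

```text
clock: 9.8
tool_pos: [0.5549, -0.3035, 0.1561]
ee_rot: [0.003, 1.0, 0.013, 0.004]
contact_force: [0.2, -1.2, -0.1]
width: 0.0849
grip_force: 0.0
```

Request:
move_arm --turn '[[0,0,-1.5],[0,0,-1.5],[0,0,-1.5],[0,0,-1.5],[0,0,-1.5]]' --slide '[[0.005,0.03,0],[0.015,0.07,0],[0.025,0.11,0],[0.031,0.137,0],[0.031,0.137,0]]' --hand '[0.085,0.085,0.085,0.085,0.085]'

```text
clock: 10.3
tool_pos: [0.583, -0.1608, 0.1498]
ee_rot: [-0.001, 1.0, 0.002, -0.0]
contact_force: [0.4, -1.1, 0.2]
width: 0.0853
grip_force: 0.0
```

```bash
python3 - <<'E'
from mats import *
im,pj,un,o=wsnap('w5.png')
print(o['tool_pos'],o['contact_force'])
g={'ball':np.array([.574,-.161])}
print(mats(None,im,g,rad=150,pj=pj,un=lambda p:un(p,.006)[:2]))
E
```

```text
[ 0.58296745 -0.16082104  0.14978417] [ 0.3989496  -1.07570104  0.15904225]
{'ball': (array([ 0.5745, -0.161 ]), -48.6, 529)}
```

View pics/w5.png

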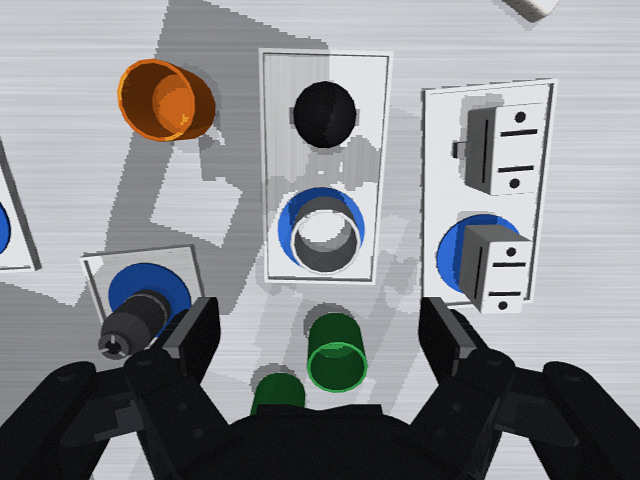

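The cup's rim is centred at about (326.5,239.5) at z 0.054. The block stands upright on its own mat at right, and the two green cups lie outside the fingers' sweep.

```bash
python3 - <<'E'
from mats import *
pj,un,o=wcam()
print('cup',un((326.5,239.5),.054),un((290,239),.054)-un((363,239),.054),un((326,204),.054)-un((326,275),.054))
C=np.array([un(p,.054) for p in ((479,224),(525,225),(527,312),(482,312))]);print('block',C.mean(0).round(4),'green',un((335,365),.054),un((106,346),.066))
E
```

```text
cup [ 0.58194949 -0.16714107  0.054     ] [-0.00013778  0.05306896  0.        ] [0.05436189 0.00047034 0.        ]
block [ 0.5583 -0.2996  0.054 ] green [ 0.47355275 -0.17510849  0.054     ] [0.4997209  0.00108563 0.066     ]
```

Request:
move_arm --turn '[[0,0,0],[0,0,0],[0,0,0],[0,0,0],[0,0,0]]' --slide '[[-0.001,-0.002,-0.03],[-0.001,-0.002,-0.07],[-0.001,-0.002,-0.11],[-0.001,-0.002,-0.13],[-0.001,-0.002,-0.135]]' --hand '[0.085,0.085,0.085,0.085,0.085]'

```text
clock: 10.85
tool_pos: [0.5793, -0.1672, 0.012]
ee_rot: [-0.001, 1.0, -0.001, -0.003]
contact_force: [-1.3, -0.1, 0.2]
width: 0.085
grip_force: 0.0
```

Request:
move_arm --turn '[[0,0,0],[0,0,0],[0,0,0],[0,0,0],[0,0,0]]' --slide '[[0,0,0],[0,0,0],[0,0,0],[0,0,0],[0,0,0]]' --hand '[0.075,0.065,0.055,0.042,0.042]' --squeeze 50

```text
clock: 11.35
tool_pos: [0.5834, -0.1673, 0.0173]
ee_rot: [0.001, 1.0, 0.0, 0.002]
contact_force: [-0.7, -1.0, 7.1]
width: 0.0512
grip_force: 52.4
```

Request:
move_arm --turn '[[0,0,0],[0,0,0],[0,0,0],[0,0,0],[0,0,0]]' --slide '[[0,0,0],[0,0,0.02],[0,0,0.055],[0,0,0.09],[0,0.01,0.1]]' --hand '[0.042,0.042,0.042,0.042,0.042]'

```text
clock: 11.85
tool_pos: [0.5849, -0.1582, 0.1197]
ee_rot: [0.002, 1.0, -0.001, 0.004]
contact_force: [1.1, -0.6, -0.8]
width: 0.0515
grip_force: 52.5
```

Request:
move_arm --turn '[[0,0,0],[0,0,0],[0,0,0],[0,0,0],[0,0,0]]' --slide '[[0,0.03,0],[0,0.07,0],[0,0.11,0],[0,0.15,0],[0,0.19,0]]' --hand '[0.042,0.042,0.042,0.042,0.042]'

```text
clock: 12.35
tool_pos: [0.5809, 0.0354, 0.1147]
ee_rot: [-0.0, 1.0, -0.0, -0.001]
contact_force: [0.7, 0.6, -1.1]
width: 0.0511
grip_force: 52.5
```

Request:
move_arm --turn '[[0,0,0],[0,0,0],[0,0,0],[0,0,0],[0,0,0]]' --slide '[[0,0.04,0],[0,0.08,0],[0,0.105,0],[0,0.114,0],[0,0.114,0]]' --hand '[0.042,0.042,0.042,0.042,0.042]'

```text
clock: 12.85
tool_pos: [0.5812, 0.1487, 0.1147]
ee_rot: [0.0, 1.0, 0.001, -0.0]
contact_force: [0.7, -0.7, -0.5]
width: 0.0514
grip_force: 52.5
```

```bash
python3 - <<'E'
from mats import *
im,pj,un,o=wsnap('w6.png')
print(o['tool_pos'],o['contact_force'])
g={'cup':np.array([.5825,.1475]),'chuck':np.array([.5015,.3095])}
print(mats(None,im,g,rad=110,pj=pj,un=lambda p:un(p,.006)[:2]))
E
```

```text
[0.58118423 0.14874083 0.11471936] [ 0.70324803 -0.73307695 -0.54269903]
{'cup': (array([0.5825, 0.148 ]), 193.5, 272), 'chuck': (array([0.502 , 0.3095]), 129.1, 272)}
```

View pics/w6.png

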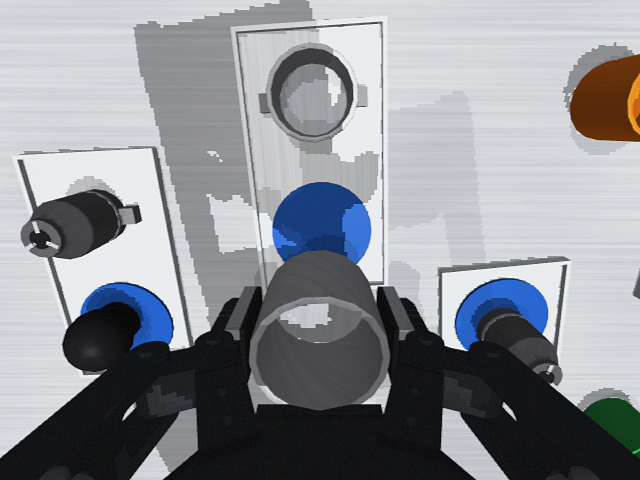

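The cup is held upright just behind its mat at (322,230), and the mat matches the commanded spot. I'm lowering it, releasing, then going over the ball.

Request:
move_arm --turn '[[0,0,0],[0,0,0],[0,0,0],[0,0,0],[0,0,0]]' --slide '[[0,0,-0.02],[0,0,-0.055],[0,0,-0.085],[0,0,-0.095],[0,0,-0.098]]' --hand '[0.042,0.042,0.042,0.042,0.042]'

```text
clock: 13.4
tool_pos: [0.58, 0.1453, 0.017]
ee_rot: [0.001, 1.0, -0.001, -0.002]
contact_force: [-8.0, -3.0, 18.5]
width: 0.0512
grip_force: 53.9
```

Request:
move_arm --turn '[[0,0,0],[0,0,0],[0,0,0],[0,0,0],[0,0,0]]' --slide '[[0,0,0],[0,0,0],[0,0,0],[0,0,0],[0,0,0]]' --hand '[0.042,0.042,0.055,0.065,0.085]'

```text
clock: 13.9
tool_pos: [0.5824, 0.1473, 0.0177]
ee_rot: [-0.0, 1.0, -0.0, 0.0]
contact_force: [-0.7, -0.7, 0.3]
width: 0.0774
grip_force: 0.0
```

Request:
move_arm --turn '[[0,0,0],[0,0,0],[0,0,0],[0,0,0],[0,0,0]]' --slide '[[0,0,0],[0,0,0.03],[0,0,0.075],[0,0,0.12],[-0.005,0.01,0.133]]' --hand '[0.085,0.085,0.085,0.085,0.085]'

```text
clock: 14.4
tool_pos: [0.5809, 0.1574, 0.1557]
ee_rot: [-0.001, 1.0, -0.001, 0.005]
contact_force: [1.3, 0.5, 1.0]
width: 0.0851
grip_force: 0.0
```

Request:
move_arm --turn '[[0,0,0],[0,0,0],[0,0,0],[0,0,0],[0,0,0]]' --slide '[[-0.017,0.037,0],[-0.035,0.075,0],[-0.054,0.115,0],[-0.072,0.153,0],[-0.072,0.153,0]]' --hand '[0.085,0.085,0.085,0.085,0.085]'

```text
clock: 14.9
tool_pos: [0.5017, 0.3148, 0.1497]
ee_rot: [-0.001, 1.0, 0.002, -0.001]
contact_force: [-0.2, -0.3, 0.7]
width: 0.0849
grip_force: 0.0
```

```bash
python3 - <<'E'
from mats import *
im,pj,un,o=wsnap('w7.png')
print(o['tool_pos'],o['contact_force'])
g={'chuck':np.array([.502,.3095])}
print(mats(None,im,g,rad=150,pj=pj,un=lambda p:un(p,.006)[:2]))
E
```

```text
[0.50173445 0.31482884 0.14971586] [-0.20773235 -0.26856123  0.69855734]
{'chuck': (array([0.501 , 0.3105]), 224.6, 408)}
```

View pics/w7.png

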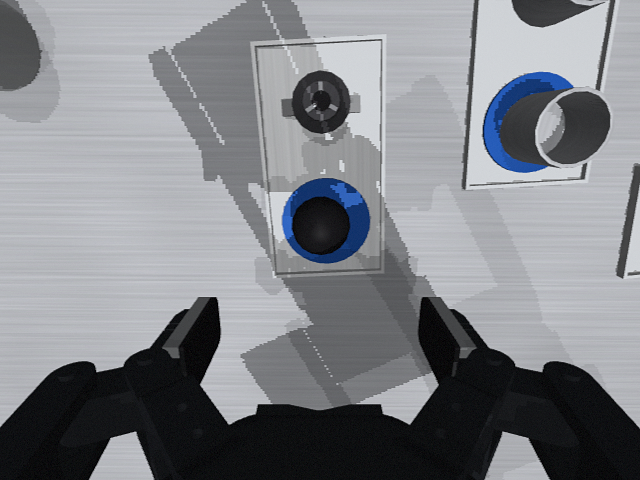

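The ball is centred at about (320.5,225.5) on the mat; the cup stands upright on its mat, rim at (573,126).

```bash
python3 - <<'E'
from mats import *
pj,un,o=wcam(); print(o['tool_pos'])
print('ball',un((320.5,225.5),.033),un((291,225),.033)-un((350,225),.033),'cup',un((573,126),.054))
E
```

```text
[0.50293755 0.31266918 0.14967134]
ball [0.50672271 0.31258403 0.033     ] [-0.00018434  0.04605973  0.        ] cup [0.58135255 0.14678342 0.054     ]
```

Request:
move_arm --turn '[[0,0,0],[0,0,0],[0,0,0],[0,0,0],[0,0,0]]' --slide '[[0.001,0.001,-0.03],[0.001,0.001,-0.07],[0.001,0.001,-0.11],[0.001,0.001,-0.13],[0.001,0.001,-0.137]]' --hand '[0.085,0.085,0.085,0.085,0.085]'

```text
clock: 15.45
tool_pos: [0.5042, 0.3091, 0.0102]
ee_rot: [0.002, 1.0, -0.001, -0.003]
contact_force: [0.5, 0.5, 0.5]
width: 0.0851
grip_force: 0.0
```

Request:
move_arm --turn '[[0,0,0],[0,0,0],[0,0,0],[0,0,0],[0,0,0]]' --slide '[[0,0,0],[0,0,0],[0,0,0],[0,0,0],[0,0,0]]' --hand '[0.075,0.06,0.05,0.036,0.036]' --squeeze 50

```text
clock: 15.95
tool_pos: [0.5073, 0.3119, 0.0153]
ee_rot: [-0.001, 1.0, -0.0, 0.002]
contact_force: [-0.1, -1.3, 6.0]
width: 0.0434
grip_force: 50.7
```

Request:
move_arm --turn '[[0,0,0],[0,0,0],[0,0,0],[0,0,0],[0,0,0]]' --slide '[[0,0,0],[0,0,0.02],[0,0,0.055],[0,0,0.09],[0,0,0.1]]' --hand '[0.036,0.036,0.036,0.036,0.036]'

```text
clock: 16.45
tool_pos: [0.5084, 0.3127, 0.1177]
ee_rot: [-0.002, 1.0, 0.0, 0.004]
contact_force: [0.6, 0.4, -0.8]
width: 0.0433
grip_force: 51.4
```

Request:
move_arm --turn '[[0,0,0],[0,0,0],[0,0,0],[0,0,0],[0,0,0]]' --slide '[[0.004,-0.03,0],[0.01,-0.07,0],[0.017,-0.115,0],[0.024,-0.16,0],[0.03,-0.205,0]]' --hand '[0.036,0.036,0.036,0.036,0.036]'

```text
clock: 16.95
tool_pos: [0.5357, 0.1048, 0.1129]
ee_rot: [0.0, 1.0, 0.0, -0.0]
contact_force: [1.0, -0.6, -1.7]
width: 0.0434
grip_force: 51.4
```

Request:
move_arm --turn '[[0,0,0],[0,0,0],[0,0,0],[0,0,0],[0,0,0]]' --slide '[[0.007,-0.045,0],[0.014,-0.09,0],[0.021,-0.135,0],[0.028,-0.18,0],[0.034,-0.225,0]]' --hand '[0.036,0.036,0.036,0.036,0.036]'

```text
clock: 17.45
tool_pos: [0.5697, -0.1204, 0.1128]
ee_rot: [-0.0, 1.0, -0.0, -0.0]
contact_force: [0.3, 0.2, -1.1]
width: 0.0434
grip_force: 51.4
```

Request:
move_arm --turn '[[0,0,0],[0,0,0],[0,0,0],[0,0,0],[0,0,0]]' --slide '[[0.004,-0.03,0],[0.004,-0.042,0],[0.004,-0.042,0],[0.004,-0.042,0],[0.004,-0.042,0]]' --hand '[0.036,0.036,0.036,0.036,0.036]'

```text
clock: 17.95
tool_pos: [0.5734, -0.1588, 0.113]
ee_rot: [-0.001, 1.0, 0.001, -0.001]
contact_force: [-0.1, 1.0, -1.5]
width: 0.0437
grip_force: 51.4
```

```bash
python3 - <<'E'
from mats import *
im,pj,un,o=wsnap('w8.png')
print(o['tool_pos'],o['contact_force'])
g={'ball':np.array([.5745,-.161])}
print(mats(None,im,g,rad=110,pj=pj,un=lambda p:un(p,.006)[:2]))
E
```

```text
[ 0.57337801 -0.15882394  0.11303972] [-0.09992146  0.95873503 -1.53099968]
{'ball': (array([ 0.5745, -0.161 ]), 218.7, 275)}
```

View pics/w8.png

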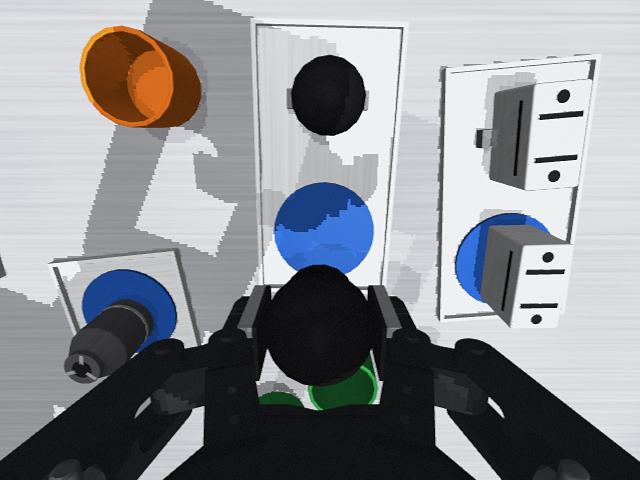

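The ball is held at (319,325) with its clear mat ahead at (324,230), matching the commanded spot. I'm lowering it, releasing, then going over the parked chuck.

Request:
move_arm --turn '[[0,0,0],[0,0,0],[0,0,0],[0,0,0],[0,0,0]]' --slide '[[0,0,-0.02],[0,0,-0.055],[0,0,-0.085],[0,0,-0.095],[0,0,-0.098]]' --hand '[0.036,0.036,0.036,0.036,0.036]'

```text
clock: 18.5
tool_pos: [0.5717, -0.1585, 0.0152]
ee_rot: [-0.001, 1.0, 0.001, -0.003]
contact_force: [-8.6, 3.5, 19.4]
width: 0.0433
grip_force: 53.3
```

Request:
move_arm --turn '[[0,0,0],[0,0,0],[0,0,0],[0,0,0],[0,0,0]]' --slide '[[0,0,-0.001],[0,0,-0.001],[0,0,-0.001],[0,0,-0.001],[0,0,-0.001]]' --hand '[0.036,0.036,0.047,0.06,0.085]'

```text
clock: 19.0
tool_pos: [0.5746, -0.1607, 0.0147]
ee_rot: [0.0, 1.0, 0.0, 0.001]
contact_force: [0.9, -0.3, 0.3]
width: 0.0733
grip_force: 0.0
```

Request:
move_arm --turn '[[0,0,0],[0,0,0],[0,0,0],[0,0,0],[0,0,0]]' --slide '[[0,0,0],[0,0,0.03],[0,0,0.075],[0,0,0.12],[-0.005,0.01,0.136]]' --hand '[0.085,0.085,0.085,0.085,0.085]'

```text
clock: 19.5
tool_pos: [0.5726, -0.1526, 0.1553]
ee_rot: [0.002, 1.0, -0.001, 0.005]
contact_force: [1.2, -1.0, -0.5]
width: 0.0849
grip_force: 0.0
```

Request:
move_arm --turn '[[0,0,0],[0,0,0],[0,0,0],[0,0,0],[0,0,0]]' --slide '[[-0.017,0.037,0],[-0.034,0.075,0],[-0.051,0.115,0],[-0.066,0.15,0],[-0.066,0.15,0]]' --hand '[0.085,0.085,0.085,0.085,0.085]'

```text
clock: 20.0
tool_pos: [0.4989, 0.0032, 0.1496]
ee_rot: [-0.001, 1.0, 0.002, -0.002]
contact_force: [-0.6, -0.8, -0.2]
width: 0.0853
grip_force: 0.0
```

```bash
python3 - <<'E'
from mats import *
im,pj,un,o=wsnap('w9.png')
print(o['tool_pos'],o['contact_force'])
g={'spare':np.array([.505,-.002])}
print(mats(None,im,g,rad=150,pj=pj,un=lambda p:un(p,.006)[:2]))
E
```

```text
[0.498886   0.00320974 0.14958003] [-0.62444902 -0.83137256 -0.21779375]
{'spare': (array([ 0.5055, -0.002 ]), 187.2, 316)}
```

View pics/w9.png

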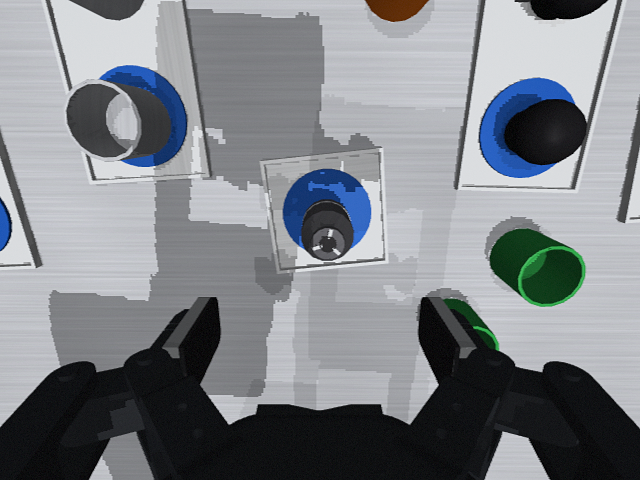

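The chuck nose is at about (328,243) on the spare mat; the ball stands on its mat at (546,131).

```bash
python3 - <<'E'
from mats import *
pj,un,o=wcam(); print(o['tool_pos'])
print('chuck',un((328,243),.066),'ball',un((546,131),.033),'cup',un((104,120),.054))
E
```

```text
[0.50095309 0.00131796 0.1498971 ]
chuck [ 0.50133025 -0.00378967  0.066     ] ball [ 0.57574361 -0.16077796  0.033     ] cup [0.58196716 0.14368243 0.054     ]
```

Request:
move_arm --turn '[[0,0,0],[0,0,0],[0,0,0],[0,0,0],[0,0,0]]' --slide '[[-0.002,-0.002,-0.03],[-0.002,-0.002,-0.07],[-0.002,-0.002,-0.11],[-0.002,-0.002,-0.13],[-0.002,-0.002,-0.135]]' --hand '[0.085,0.085,0.085,0.085,0.085]'

```text
clock: 20.55
tool_pos: [0.4995, -0.0035, 0.0126]
ee_rot: [-0.0, 1.0, -0.001, -0.003]
contact_force: [0.1, 0.6, -0.5]
width: 0.0851
grip_force: 0.0
```

Request:
move_arm --turn '[[0,0,0],[0,0,0],[0,0,0],[0,0,0],[0,0,0]]' --slide '[[0,0,0],[0,0,0],[0,0,0],[0,0,0],[0,0,0]]' --hand '[0.07,0.055,0.045,0.03,0.03]' --squeeze 50

```text
clock: 21.05
tool_pos: [0.5024, -0.0028, 0.0168]
ee_rot: [0.0, 1.0, -0.0, 0.002]
contact_force: [-0.3, 0.5, 6.8]
width: 0.0385
grip_force: 51.0
```

Request:
move_arm --turn '[[0,0,0],[0,0,0],[0,0,0],[0,0,0],[0,0,0]]' --slide '[[0,0,0],[0,0,0.02],[0,0,0.055],[0,0,0.09],[0,0.01,0.1]]' --hand '[0.03,0.03,0.03,0.03,0.03]'

```text
clock: 21.55
tool_pos: [0.5032, 0.0068, 0.1185]
ee_rot: [0.0, 1.0, -0.001, 0.003]
contact_force: [1.0, 0.3, -3.6]
width: 0.0386
grip_force: 52.2
```

Request:
move_arm --turn '[[0,0,0],[0,0,0],[0,0,0],[0,0,0],[0,0,0]]' --slide '[[0,0.03,0],[0,0.07,0],[0,0.11,0],[0,0.15,0],[0,0.19,0]]' --hand '[0.03,0.03,0.03,0.03,0.03]'

```text
clock: 22.05
tool_pos: [0.4994, 0.1992, 0.114]
ee_rot: [0.0, 1.0, -0.0, -0.001]
contact_force: [0.6, -0.1, -4.5]
width: 0.0385
grip_force: 52.1
```

Request:
move_arm --turn '[[0,0,0],[0,0,0],[0,0,0],[0,0,0],[0,0,0]]' --slide '[[0,0.04,0],[0.001,0.08,0],[0.002,0.105,0],[0.002,0.113,0],[0.002,0.113,0]]' --hand '[0.03,0.03,0.03,0.03,0.03]'

```text
clock: 22.55
tool_pos: [0.5016, 0.3114, 0.1139]
ee_rot: [0.001, 1.0, 0.001, -0.001]
contact_force: [-0.1, -0.7, -4.8]
width: 0.0384
grip_force: 52.1
```

```bash
python3 - <<'E'
from mats import *
im,pj,un,o=wsnap('w10.png')
print(o['tool_pos'],o['contact_force'])
g={'chuck':np.array([.5015,.310]),'cup':np.array([.582,.1475])}
print(mats(None,im,g,rad=110,pj=pj,un=lambda p:un(p,.006)[:2]))
E
```

```text
[0.50163188 0.31141789 0.11392234] [-0.12312601 -0.68608862 -4.78457743]
{'chuck': (array([0.501 , 0.3105]), 208.2, 271), 'cup': (array([0.582, 0.149]), 217.4, 395)}
```

Aligned with the mat at (0.501, 0.3105). I'm lowering, releasing and backing off up and toward the robot so the other cameras can see.

Request:
move_arm --turn '[[0,0,0],[0,0,0],[0,0,0],[0,0,0],[0,0,0]]' --slide '[[0,0,-0.02],[0,0,-0.055],[0,0,-0.085],[0,0,-0.095],[0,0,-0.098]]' --hand '[0.03,0.03,0.03,0.03,0.03]'

```text
clock: 23.1
tool_pos: [0.5011, 0.3078, 0.0167]
ee_rot: [0.002, 1.0, -0.001, -0.002]
contact_force: [-6.4, -4.2, 14.5]
width: 0.0388
grip_force: 54.2
```

Request:
move_arm --turn '[[0,0,0],[0,0,0],[0,0,0],[0,0,0],[0,0,0]]' --slide '[[0,0,-0.001],[0,0,-0.001],[0,0,-0.001],[0,0,-0.001],[0,0,-0.001]]' --hand '[0.03,0.03,0.045,0.06,0.085]'

```text
clock: 23.6
tool_pos: [0.5039, 0.3108, 0.0172]
ee_rot: [-0.001, 1.0, -0.0, 0.001]
contact_force: [-0.1, -0.3, 0.7]
width: 0.0722
grip_force: 0.0
```

Request:
move_arm --turn '[[0,0,0],[0,0,0],[0,0,0],[0,0,0],[0,0,0]]' --slide '[[0,0,0],[0,0,0.03],[0,0,0.075],[0,0,0.12],[0,0,0.165]]' --hand '[0.085,0.085,0.085,0.085,0.085]'

```text
clock: 24.1
tool_pos: [0.5027, 0.3103, 0.1829]
ee_rot: [0.0, 1.0, -0.0, -0.0]
contact_force: [0.2, 1.2, 0.2]
width: 0.0851
grip_force: 0.0
```

Request:
move_arm --turn '[[0,0,0],[0,0,0],[0,0,0],[0,0,0],[0,0,0]]' --slide '[[-0.01,0.04,0.03],[-0.02,0.085,0.05],[-0.03,0.13,0.06],[-0.04,0.16,0.06],[-0.04,0.16,0.06]]' --hand '[0.085,0.085,0.085,0.085,0.085]'

```text
clock: 24.6
tool_pos: [0.4614, 0.4749, 0.2419]
ee_rot: [-0.002, 1.0, 0.002, 0.0]
contact_force: [-0.4, -0.4, -0.1]
width: 0.0852
grip_force: 0.0
```

```bash
python3 - <<'E'
from mats import *
print(robot.get_obs()['tool_pos'])
im=snap('top','top1.png'); s=snap('scene','scene1.png')
a=cv2.resize(im[170:310,150:500],(800,320),interpolation=cv2.INTER_CUBIC)
b=cv2.resize(s[140:360,120:520],(509,280),interpolation=cv2.INTER_CUBIC)
c=np.zeros((600,800,3),np.uint8); c[:320]=a; c[320:,:509]=b
cv2.imwrite('pics/final.png',c[:,:,::-1])
E
```

```text
[0.46143608 0.47491115 0.24188301]
```

View pics/final.png

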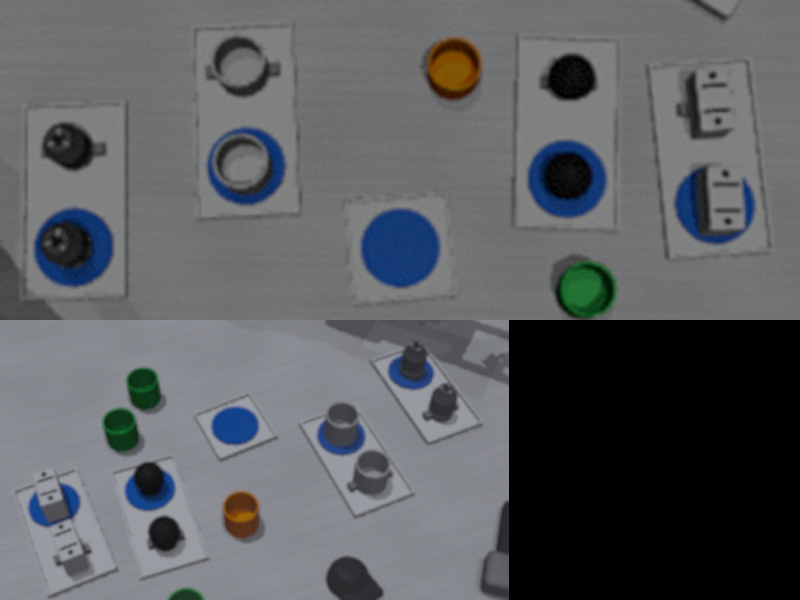

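All four stand beside their twins and the spare mat (400,247) is empty. One numeric check of the offsets before handing in.

```bash
python3 - <<'E'
from mats import *
M={'chuck':(.501,.3105),'cup':(.5823,.1478),'ball':(.5745,-.161),'block':(.552,-.302)}
px={'chuck':((56,138),(53,242),.066),'cup':((240,63),(243,162),.054),'ball':((572,77),(568,176),.033),'block':((715,99),(723,198),.054)}
f=lambda p:(150+(p[0]+.5)/2.2857-.5,170+(p[1]+.5)/2.2857-.5)
for k,(t,l,z) in px.items():
    T,L=at('top',f(t),z-.003)[:2],at('top',f(l),z)[:2]; print(k,'piece',L.round(4),'vs mat mm',((L-M[k])*1e3).round(1),'to twin mm',(np.hypot(*(T-L))*1e3).round(1))
E
```

```text
chuck piece [0.4994 0.3124] vs mat mm [-1.6  1.9] to twin mm 97.0
cup piece [0.578  0.1434] vs mat mm [-4.3 -4.4] to twin mm 95.4
ball piece [ 0.573  -0.1603] vs mat mm [-1.5  0.7] to twin mm 96.5
block piece [ 0.5513 -0.2998] vs mat mm [-0.7  2.2] to twin mm 93.9
```

All four are within about 6 mm of their mat centres.

```bash
python3 -c "
from cell import robot
print(robot.close_job())"
```

```text
the job is handed in; nothing more can be done
None
```

I handed the job in with the ball, block, chuck and cup each standing upright in its own tray, about 6 mm or less from the mat's centre by my camera measurements, and with the spare mat empty.

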